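Open the access hatch of a laser housing

TASK

Open the access hatch on the sloping front of the laser housing so that the tube inside can be reached: push the round release button so that the T-handle pops out, turn the handle counter-clockwise (seen facing the hatch) to its stop to unlatch it, then swing the hatch up past level and leave it standing open. Leave the other things on the table where they are.

Things in the scene. Friction and masses are not known exactly. Their poses are not given: they have to be found in the camera images.
- housing: Fixed aluminium laser housing 230 mm deep (x), 260 wide (y), 165 high; origin: centre of underside; x from sloping front to upright rear, y left, z up. Front wall 66 mm high; above it the hatch slopes up at 0.56 rad from level: shut, its outward normal is (-0.531, 0, 0.847), up-slope (0.847, 0, 0.531) in these axes; behind it a flat deck 70 mm deep. Stands left or right on the table.
- supply: Fixed grey power supply 200 x 210 x 126 mm with dials on its upright front; stands on the other side of the table from the housing. No part of the job.
- hatch_hinge (a point): Middle of the hatch's hinge line, at the top of the slope (37, 0, 165 mm in the housing's frame). The hinge line runs along the housing's y.
- hatch_edge (a point): Middle of the hatch's lower free edge, on its outer face, 172 mm from the hinge line. The hatch is an aluminium plate 244 mm wide, 4 mm thick. On it is one dark steel bezel, 16 mm proud, 48 mm wide along the slope, 162 mm long across it, holding T-handle and button side by side.
- tee_centre (a point): Centre of the T-handle's steel crossbar, 84 x 16 x 13 mm, on a 12 mm stem 110 mm down-slope of the hinge, 30 mm to -y of the hatch's middle. y along the bar, z outward (hatch normal), x up the slope at the start. Then flush in the bezel's slot (10 mm above the hatch's face), not grippable or turnable; popped out 40 mm above the face, underside 17 mm above the bezel, free all round.
- tee_out (a joint): How far the T-handle stands out, m: 0 flush and held by the catch, 0.030 popped fully out. A spring of 2 to 5 N pushes it out once the button has freed it; it can be pressed part-way back but springs out again.
- tee_turn (a joint): Turn of the T-handle, rad: 0 latched, grows counter-clockwise seen from outside (right-handed about the outward normal) to its stop at 1.22. It can turn only when popped out, takes about 0.06 N m (light), stays where it is left, and the latch cam is clear of the frame beyond about 0.85.
- release_top (a point): Centre of the top face of the release button, a round black plastic button of 26 mm diameter in the same bezel, 76 mm to the +y side of the T-handle's axis, 34 mm beyond the bar's end. It stands 6 mm proud of the bezel (22 mm above the hatch's face) and is pushed straight in along the hatch's normal; z axis outward.
- release (a joint): Travel of the release button, m: 0 out, 0.006 fully in. It takes about 5 N to push fully in; the handle is freed beyond about 0.0045. The button springs back.
- hatch (a joint): Opening of the hatch, rad: 0 shut, 0.56 level, 1.2 at its stop. Opening lifts the lower edge (right-handed about the housing's +y). Locked until the handle is turned. Stiff friction hinge (about 1 N m to lift, some 9 N at the handle): stays where it is left.
- lens_case: Loose white plastic case 42 x 90 x 16 mm lying on the deck of the housing behind the hatch; origin at the centre of its underside. To be left alone.
- post: Loose steel pedestal post, foot 44 mm across, 62 mm high; origin at the centre of its underside. To be left alone.
- tape: Loose grey roll of tape, 72 mm across, 22 mm high, lying flat; origin at the centre of its underside. To be left alone.
- meter: Loose black hand-held meter 110 x 65 x 36 mm; origin at the centre of its underside. To be left alone.
- driver: Loose screwdriver 160 mm long lying on the table. To be left alone.
- mount: Loose black mirror mount on a post, 55 x 60 mm, 107 mm high; origin at the centre of its underside. To be left alone.

How it is judged:
By the outcome, as a careful person would: the job done as asked, in the order asked, and still so for the second after the job is handed in, with the robot touching nothing.
It also fails if it takes over 48 s, if anything falls off the work surface, if the arm or the gripper's body presses on something with over 40 N, if the wrist force passes 120 N, or if a joint passes its speed limit or range.

ROBOT

A 6-joint arm with a two-finger parallel gripper is mounted at the origin on the work surface. World frame = base frame: x ahead of the robot, y to its left, z up, the work surface at z = 0. Lengths are in mm, angles in rad, forces in N, time in s.
With the tool pointing down it reaches from about 350 to 775 mm from the base axis. Payload 7.3 kg.
Tool frame: the origin (TCP) lies at the very end of the fingers, on their centre line; the grasp point (between the pads) lies 19 mm behind it; z points along the fingers, x is the direction in which the jaws open and shut, and the axes are right-handed (so a half turn about z gives the same grasp; the last joint's range is limited). The gripper opens to 92 mm and grips with 3 to 60 N. Pads are 19 mm wide; open, the fingers measure 130 mm over their backs; the gripper's body (75 mm by 190 mm) begins 47 mm behind the grasp point.
Start: joints at [-1.46, 0.342, 1.524, -0, 1.275, -0.146], TCP at [133.365, -507.798, 226.741] pointing down, gripper open.
Joint ranges: [-2.53, 2.53], [-0.77, 2.02], [0.04, 2.7], [-1, 4.14], [0.28, 2.66], [-3.11, 3.11]. Speed limits (rad/s): [2.57, 2.57, 3.14, 3.14, 3.14, 3.14].

INTERFACE

Orientations are given as [roll, pitch, yaw] about the fixed x, y, z axes, in that order (R = Rz(yaw) Ry(pitch) Rx(roll)).
In Python, from plant import bot, capture, camera_params gives the robot as it stands.
- The arm moves only by the shell command python3 -m jog 'ROWS' [OPENING]. ROWS is a JSON object of lists of equal length, an entry for each row: "xyz": the shift along the world's x, y, z as a fraction of full scale, a list of three; "angular": the turn, a rotation vector about the world's x, y, z as a fraction of full scale, a list of three. In form: {"xyz": [[x, y, z], ...], "angular": [[wx, wy, wz], ...]}. A call has 1 to 10 rows; each row shifts and turns the pose as measured when the row begins; what a row does not reach is not made up. Full scale, the value 1, is 2 cm for a shift and 6 degrees for a turn. A row lasts 1/10 s, in which the tool goes at most 50 mm and 8.59 degrees, less where a joint would pass 70% of its speed; a pose out of reach is approached as far as the arm can. A call with a number of a shift or a turn outside -1 to 1 is refused whole. A call with a gripper value outside its range is refused whole. OPENING is the closure, from -1 (fully open) to 1 (shut), set as the call begins (- or left out, the last holds). The fingers move at their own pace and stop on an object; the grip force is fixed at half the most. Time passes only in rows, so rows that do not move let the fingers close. It gives the time, the measured TCP pose, the force and the opening at its end, in the units of the state.
- bot.get_obs(): the state, without advancing time (a new reading comes with each control period).
- capture(name): name is "side" or "top" or "wrist"; returns the picture (384x512x3 uint8, red, green, blue); there is no depth.
- camera_params(name): a dict with "fx", "fy", "cx", "cy" (pixels), "rvec" (rotation vector, rad) and "tvec" (3), from world to camera coordinates, as OpenCV has them. Camera axes: x right, y down, z forward; pixel columns grow to the right and rows downward; lengths in mm; the calibration is good to about 2 mm. A picture is of the moment at which its call begins: read the wrist's pose just before it. camera_params takes no time and is no camera call; for the wrist camera it gives the pose at the moment of the call.
- bot.close_job(): hands the job in, once; it reports no verdict.
The state is a dict: "time": time; "joint_positions": joint angles; "dq": joint speeds; "tau": joint torques, N m; "tool_pos": TCP position; "tcp_rot": TCP orientation; "contact_force": force on the tool from outside, world axes, zero at the start; "moment": the same for the moment, N m; "grip_width": finger opening in mm.
Only numpy, scipy, OpenCV 4.12 (cv2) and the standard library are available. Lean on these libraries where they do the work, as an engineer would, in place of code of your own. Each camera call takes 0.05 s, during which the arm holds its last target.

## Working session

There is one attempt and no reset: what is moved stays moved. The work goes in short steps, Python scripts to look and compute and a shell command to move; the robot and the scene stay as the last step left them, time stands still between calls to the robot, and variables do not carry over. Pictures are saved under pics/ and viewed, and the job is handed in when it is done.

```bash
ls; mkdir -p pics
python3 - <<'E'
from plant import bot,capture,camera_params
import cv2
print(bot.get_obs())
for n in ("side","top","wrist"):
    print(n,camera_params(n)); cv2.imwrite(f"pics/{n}0.png",capture(n)[:,:,::-1])
E
```

```text
pics
{'time': 0.0, 'joint_positions': array([-1.46002641e+00,  3.42733486e-01,  1.52500841e+00, -2.04145370e-05,
        1.27541946e+00, -1.45989710e-01]), 'dq': array([-0.00134439,  0.00066336,  0.00080578,  0.0004487 ,  0.00108776,
        0.00016208]), 'tau': array([-1.39109776e-03, -4.31244743e+01, -2.44221014e+01,  7.17408629e-02,
        5.59722050e-02, -1.22295064e-04]), 'tool_pos': array([ 133.29732722, -507.37116189,  226.04239138]), 'tcp_rot': array([-3.14138376e+00,  1.55485597e-03, -1.31403058e+00]), 'contact_force': array([-0.03301113, -0.46161089, -0.31174924]), 'moment': array([0.01571563, 0.00561205, 0.01047412]), 'grip_width': 92.02609029897187}
side {'fx': 415.8131148104484, 'fy': 415.8131148104484, 'cx': 261.8223100938772, 'cy': 192.5896556029294, 'rvec': array([ 0.46742619, -2.64185666,  1.35773451]), 'tvec': array([ 492.54650376,  198.92765173, 1561.58945187])}
top {'fx': 426.1549207042004, 'fy': 426.1549207042004, 'cx': 248.01190637457998, 'cy': 193.75441953539317, 'rvec': array([ 2.05106696, -2.17698921,  0.23540244]), 'tvec': array([  28.74137565,  534.40268108, 1382.76184904])}
wrist {'fx': 265.3471787138915, 'fy': 265.3471787138915, 'cx': 254.39589475865583, 'cy': 191.63669219154315, 'rvec': array([-2.32134825,  1.78882564,  0.23304717]), 'tvec': array([-522.80639685,  -31.84619357,  389.48520926])}
```

View pics/side0.png

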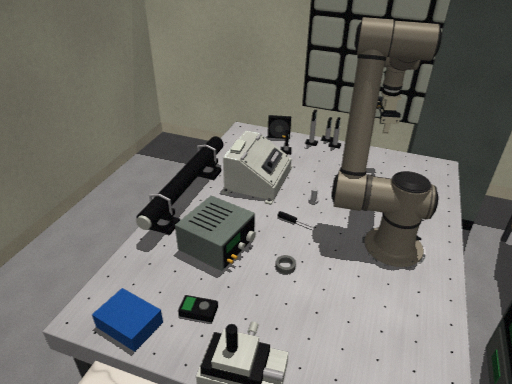

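View pics/top0.png

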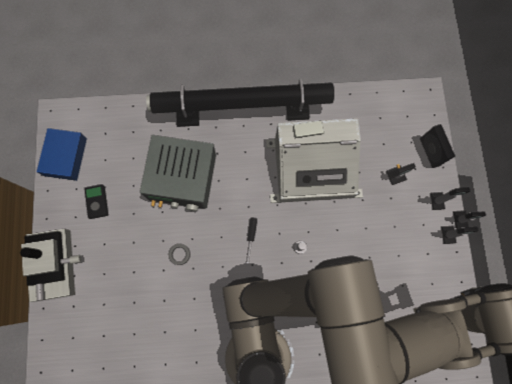

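View pics/wrist0.png

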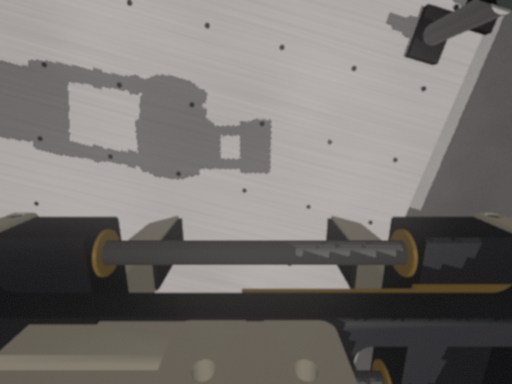

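The top view shows the housing around (320,160), with the bezel near (321,178) and the button near (307,179). I'll zoom in to measure.

Run:
```python
import cv2
a=cv2.imread("pics/top0.png")[105:215,260:380]; cv2.imwrite("pics/topz.png",cv2.resize(a,None,fx=5,fy=5,interpolation=cv2.INTER_CUBIC))
a=cv2.imread("pics/side0.png")[125:205,215:300]; cv2.imwrite("pics/sidez.png",cv2.resize(a,None,fx=7,fy=7,interpolation=cv2.INTER_CUBIC))
```

```text
(no output)
```

View pics/topz.png

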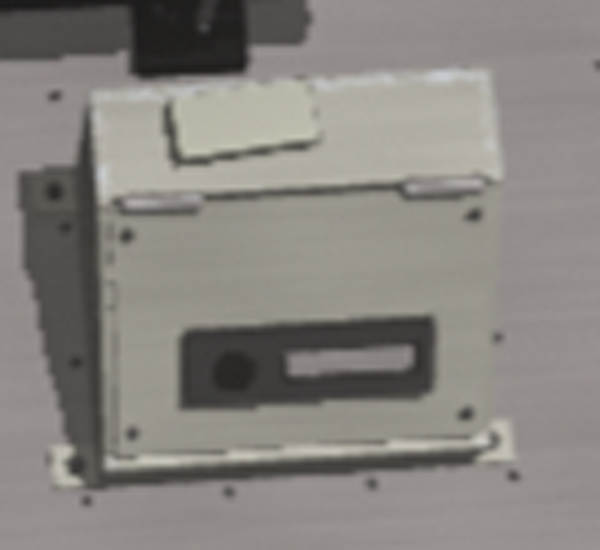

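View pics/sidez.png

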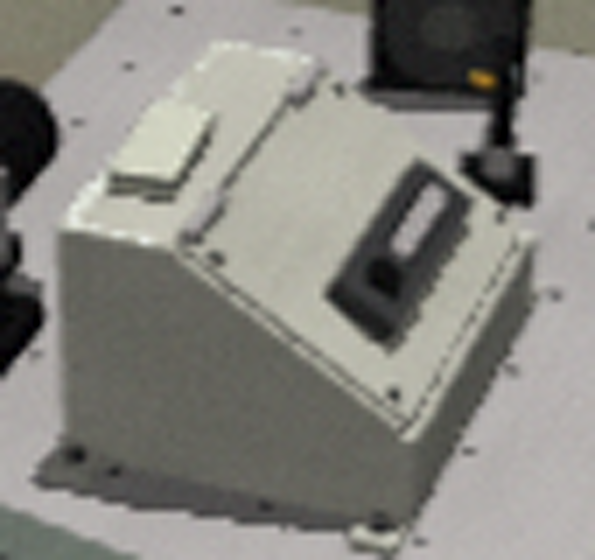

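```bash
cat > h.py <<'E'
import numpy as np, cv2
from plant import bot,capture,camera_params
def ray(P,u,v):
    R=cv2.Rodrigues(P["rvec"])[0]; d=R.T@np.array([(u-P["cx"])/P["fx"],(v-P["cy"])/P["fy"],1]); return -R.T@P["tvec"],d/np.linalg.norm(d)
def onz(P,u,v,z):
    o,d=ray(P,u,v); return o+d*(z-o[2])/d[2]
def tri(a,b):
    (o,d),(p,e)=a,b; s=np.linalg.lstsq(np.c_[d,-e],p-o,rcond=None)[0]
    x,y=o+s[0]*d,p+s[1]*e; return (x+y)/2,np.linalg.norm(x-y)
def proj(P,p): return cv2.projectPoints(np.array([p],float),P["rvec"],P["tvec"],np.array([[P["fx"],0,P["cx"]],[0,P["fy"],P["cy"]],[0,0,1.]]),None)[0].ravel()
E
python3 - <<'E'
from h import *
T=camera_params("top");S=camera_params("side")
t=lambda x,y:(260+x/5-.4,105+y/5-.4); s=lambda x,y:(215+x/7-.43,125+y/7-.43)
np.set_printoptions(precision=1,suppress=True)
pts=dict(button=((233,370),(385,277),(-67.9,46,125.2)),tee=((350,361),(417,218),(-61.5,-30,115.1)),
 decRL=((92,92),(66,225),(115,130,165)),decRR=((490,72),(222,42),(115,-130,165)),hingeR=((499,180),(325,65),(37,-130,165)),hingeL=((103,205),(172,248),(37,130,165)))
A=[];B=[]
for k,(a,b,m) in pts.items():
    p=onz(T,*t(*a),m[2]); q=onz(S,*s(*b),m[2]); x,e=tri(ray(T,*t(*a)),ray(S,*s(*b)))
    print(k,p,q,x,e); A.append(m); B.append((p+q)/2)
A=np.array(A);B=np.array(B)
for sel in (range(6),range(2),range(2,6)):
    sel=list(sel);a=A[sel,:2];b=B[sel,:2]
    ac=a-a.mean(0);bc=b-b.mean(0)
    yaw=np.arctan2((ac[:,0]*bc[:,1]-ac[:,1]*bc[:,0]).sum(),(ac*bc).sum())
    R=np.array([[np.cos(yaw),-np.sin(yaw)],[np.sin(yaw),np.cos(yaw)]]);o=b.mean(0)-R@a.mean(0)
    print(yaw,o,(A[:,:2]@R.T+o-B[:,:2]).ravel())
E
```

```text
button [ 559.5 -193.1  125.2] [ 555.8 -185.7  125.2] [ 559.6 -194.1  119.9] 2.3739716798964148
tee [ 563.5 -271.6  115.1] [ 564.2 -275.9  115.1] [ 562.7 -271.   118.2] 0.013617873432576448
decRL [ 739.8 -112.1  165. ] [ 733.  -110.5  165. ] [ 737.  -112.6  164.2] 5.9844548880203625
decRR [ 738.5 -370.9  165. ] [ 731.5 -364.6  165. ] [ 737.1 -372.3  161.3] 5.3462038151329025
hingeR [ 664.9 -368.3  165. ] [ 657.  -359.5  165. ] [ 663.7 -370.2  159.5] 5.908959557796161
hingeL [ 663.  -113.4  165. ] [ 664.3 -109.2  165. ] [ 665.  -113.5  162. ] 1.9742267878357467
-0.005369378570437339 [ 623.8 -238.7] [-1.5 -3.  -1.7  5.4  3.1  1.9  3.1 -1.6 -0.9 -5.1 -2.2  2.4]
-0.010387822543374043 [ 625.3 -240.3] [ 0.3 -4.1 -0.3  4.1  5.3 -0.2  4.  -3.7  0.  -6.8  0.   0.6]
-0.009468187419804234 [ 623.  -237.8] [-2.1 -1.8 -2.6  6.5  2.8  2.4  1.8 -1.2 -2.2 -4.3 -2.4  3.1]
```

```bash
cat >> h.py <<'E'
from scipy.spatial.transform import Rotation as Ro
np.set_printoptions(precision=3,suppress=True)
H=np.array([626,-240.5,0.]); YAW=0.0
def rot(tilt,turn=0): # tool rotation: hatch opening tilt 0.=shut
    n=Ro.from_euler('z',YAW)*Ro.from_euler('y',-0.56+tilt)*Ro.from_euler('z',turn); return n*Ro.from_matrix(np.diag([1,-1,-1.]))
def pt(s,y,h,op=0): # s down-slope of hinge, y, height above hatch face
    a=0.56-op
    return H+Ro.from_euler('z',YAW).apply([37-s*np.cos(a)-h*np.sin(a),y,165-s*np.sin(a)+h*np.cos(a)])
def delta(p,R):
    o=bot.get_obs(); c=Ro.from_euler('xyz',o["tcp_rot"]); d=p-o["tool_pos"]; r=(R*c.inv()).as_rotvec()
    print("t",round(o["time"],2),"tcp",o["tool_pos"],"F",o["contact_force"],"w",round(o["grip_width"],1))
    print("target",p,"d/20:",d/20,"rot/6deg:",np.degrees(r)/6, "j",o["joint_positions"])
E
python3 - <<'E'
from h import *
delta(pt(110,46,122),rot(0))
E
```

```text
t 0.15 tcp [ 133.332 -507.482  226.218] F [-0.777  0.369  0.447] w 91.8
target [ 504.997 -194.5    209.935] d/20: [18.583 15.649 -0.814] rot/6deg: [-3.516 -4.556 12.197] j [-1.46   0.343  1.525  0.     1.275 -0.146]
```

```bash
python3 -m jog '{"xyz":[[0.7,0.8,0.3],[0.9,0.8,0.3],[0.9,0.8,0.2],[0.9,0.8,0.2],[0.9,0.8,0],[0.9,0.8,0],[0.9,0.8,0],[0.9,0.8,0],[0.9,0.8,0],[0.9,0.8,0]],"angular":[[-0.18,-0.23,0.6],[-0.18,-0.23,0.6],[-0.18,-0.23,0.6],[-0.18,-0.23,0.6],[-0.18,-0.23,0.6],[-0.18,-0.23,0.6],[-0.18,-0.23,0.6],[-0.18,-0.23,0.6],[-0.18,-0.23,0.6],[-0.18,-0.23,0.6]]}' 1; python3 -c "
from h import *
delta(pt(110,46,122),rot(0))"
```

```text
time: 1.15
tool_pos: [313.3, -341.2, 244.1]
tcp_rot: [-3.039, -0.289, -0.675]
contact_force: [0.3, 0.7, -0.5]
grip_width: 16.1
t 1.15 tcp [ 313.338 -341.209  244.135] F [ 0.261  0.738 -0.51 ] w 16.1
target [ 504.997 -194.5    209.935] d/20: [ 9.583  7.335 -1.71 ] rot/6deg: [-1.73  -2.176  5.992] j [-1.15   0.073  1.867  0.265  1.006 -0.611]
```

```bash
python3 -m jog '{"xyz":[[0.96,0.73,0],[0.96,0.73,0],[0.96,0.73,0],[0.96,0.73,0],[0.96,0.73,-0.2],[0.96,0.73,-0.2],[0.96,0.73,-0.3],[0.96,0.73,-0.3],[0.96,0.73,-0.35],[0.96,0.73,-0.35]],"angular":[[-0.17,-0.22,0.6],[-0.17,-0.22,0.6],[-0.17,-0.22,0.6],[-0.17,-0.22,0.6],[-0.17,-0.22,0.6],[-0.17,-0.22,0.6],[-0.17,-0.22,0.6],[-0.17,-0.22,0.6],[-0.17,-0.22,0.6],[-0.17,-0.22,0.6]]}'; python3 -c "
from h import *
delta(pt(110,46,122),rot(0))
cv2.imwrite('pics/w1.png',capture('wrist')[:,:,::-1])"
```

```text
time: 2.15
tool_pos: [511.5, -186.8, 209.0]
tcp_rot: [3.136, -0.57, 0.031]
contact_force: [0.7, -0.1, -0.0]
grip_width: 0.2
t 2.15 tcp [ 511.451 -186.769  209.044] F [ 0.744 -0.096 -0.039] w 0.2
target [ 504.997 -194.5    209.935] d/20: [-0.323 -0.387  0.045] rot/6deg: [ 0.046  0.095 -0.267] j [-0.708  0.175  1.968  0.632  0.653 -1.18 ]
```

View pics/w1.png

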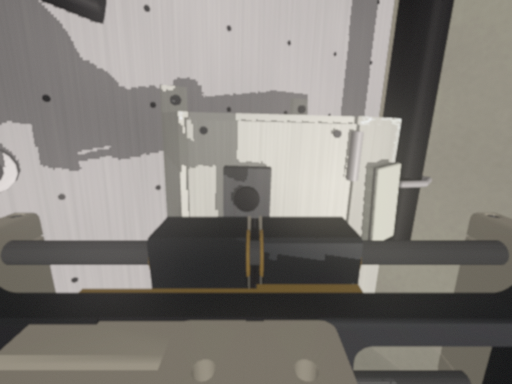

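Run:
```python
from h import *
im=cv2.imread('pics/w1.png'); cv2.imwrite('pics/w1z.png',cv2.resize(im[95:245,150:410],None,fx=3,fy=3,interpolation=cv2.INTER_CUBIC))
W=camera_params("wrist")
for k,m in dict(button=pt(110,46,22),hingeL=pt(0,122,0),edgeL=pt(172,122,0),bezUL=pt(86,65,16)).items(): print(k,m,proj(W,m))
n=Ro.from_euler('y',-0.56).apply([0,0,1]);q=pt(110,46,22)
o,d=ray(W,246,198);print(o,o+d*(n@(q-o))/(n@d))
```

```text
button [ 558.116 -194.5    125.209] [248.592 205.672]
hingeL [ 663.  -118.5  165. ] [359.311 130.193]
edgeL [ 517.272 -118.5     73.636] [188.823 125.074]
bezUL [ 581.637 -175.5    132.874] [273.122 186.334]
[ 424.956 -117.959  340.023] [ 555.79  -186.674  123.751]
```

View pics/w1z.png

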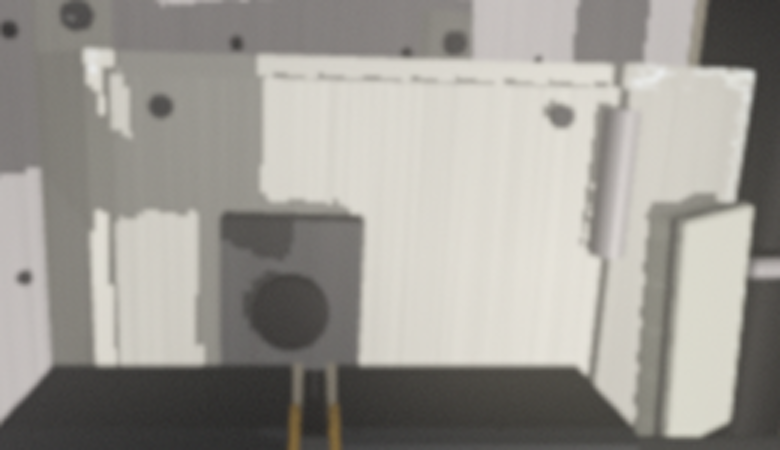

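```bash
python3 -m jog '{"xyz":[[-0.3,-0.3,0.05],[0,0,0]],"angular":[[0.05,0.1,-0.25],[0,0,0]]}'
python3 - <<'E'
from h import *
delta(pt(110,46,122),rot(0))
W=camera_params("wrist");im=capture('wrist')[:,:,::-1];W2=camera_params("wrist");print(W["tvec"],W2["tvec"],W["rvec"],W2["rvec"]);cv2.imwrite('pics/w2.png',im); cv2.imwrite('pics/w2z.png',cv2.resize(im[95:245,150:410],None,fx=3,fy=3,interpolation=cv2.INTER_CUBIC))
for k,m in dict(button=pt(110,46,22),hingeL=pt(0,122,0),edgeL=pt(172,122,0)).items(): print(k,m,proj(W,m),proj(W2,m),(proj(W,m)-[150,95])*3)
E
```

```text
time: 2.4
tool_pos: [505.4, -190.5, 207.7]
tcp_rot: [-3.137, -0.556, 0.002]
contact_force: [0.1, -0.1, -0.1]
grip_width: 0.4
t 2.4 tcp [ 505.41  -190.543  207.725] F [ 0.059 -0.071 -0.07 ] w 0.4
target [ 504.997 -194.5    209.935] d/20: [-0.021 -0.198  0.11 ] rot/6deg: [-0.041 -0.041 -0.041] j [-0.716  0.171  1.969  0.609  0.66  -1.142]
[-538.445 -136.177   35.775] [-538.427 -136.317   35.554] [-2.789  0.097 -0.795] [-2.788  0.097 -0.795]
button [ 558.116 -194.5    125.209] [255.945 198.501] [255.807 198.509] [317.834 310.503]
hingeL [ 663.  -118.5  165. ] [365.109 120.448] [364.942 120.514] [645.326  76.344]
edgeL [ 517.272 -118.5     73.636] [194.94  120.159] [194.827 120.161] [134.82   75.478]
```

View pics/w2z.png

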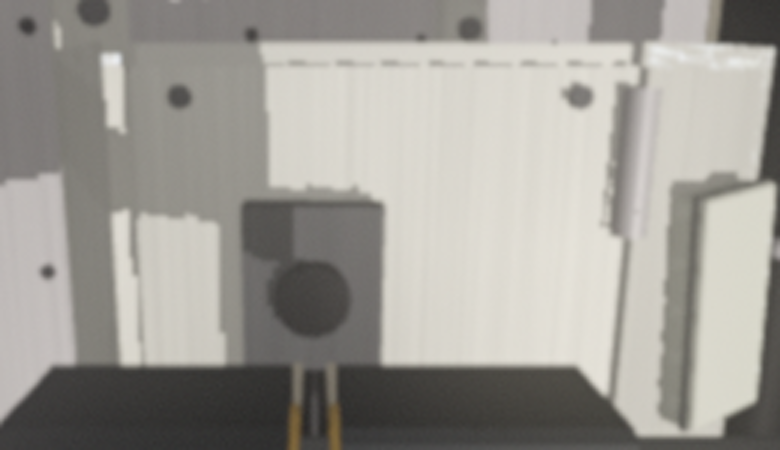

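```bash
sed -i 's/^H=.*/H=np.array([624.5,-238.3,0.]); YAW=0.0/' h.py; python3 -c "
from h import *
delta(pt(110,46,32),rot(0))"
```

```text
t 2.45 tcp [ 505.455 -190.515  207.786] F [ 0.013 -0.603 -0.896] w 0.3
target [ 551.304 -192.3    133.682] d/20: [ 2.292 -0.089 -3.705] rot/6deg: [-0.04  -0.037 -0.045] j [-0.716  0.171  1.969  0.609  0.66  -1.143]
```

```bash
python3 -m jog '{"xyz":[[0.46,-0.05,-0.74],[0.46,-0.04,-0.74],[0.46,0,-0.74],[0.46,0,-0.74],[0.35,0,-0.55],[0,0,0]],"angular":[[-0.04,-0.04,-0.04],[0,0,0],[0,0,0],[0,0,0],[0,0,0],[0,0,0]]}'; python3 -c "
from h import *
delta(pt(110,46,22),rot(0))
cv2.imwrite('pics/w3.png',capture('wrist')[:,:,::-1])
a=capture('side')[125:205,215:300,::-1]; cv2.imwrite('pics/s3.png',cv2.resize(a,None,fx=7,fy=7,interpolation=cv2.INTER_CUBIC))"
```

```text
time: 3.05
tool_pos: [549.4, -198.4, 139.7]
tcp_rot: [3.136, -0.566, -0.008]
contact_force: [-0.2, -0.6, -0.2]
grip_width: 0.8
t 3.05 tcp [ 549.389 -198.405  139.665] F [-0.219 -0.634 -0.234] w 0.8
target [ 556.616 -192.3    125.209] d/20: [ 0.361  0.305 -0.723] rot/6deg: [0.049 0.054 0.103] j [-0.656  0.345  1.969  0.768  0.477 -1.277]
```

View pics/w3.png

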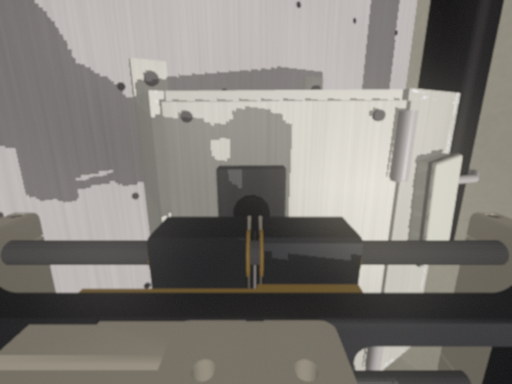

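View pics/s3.png

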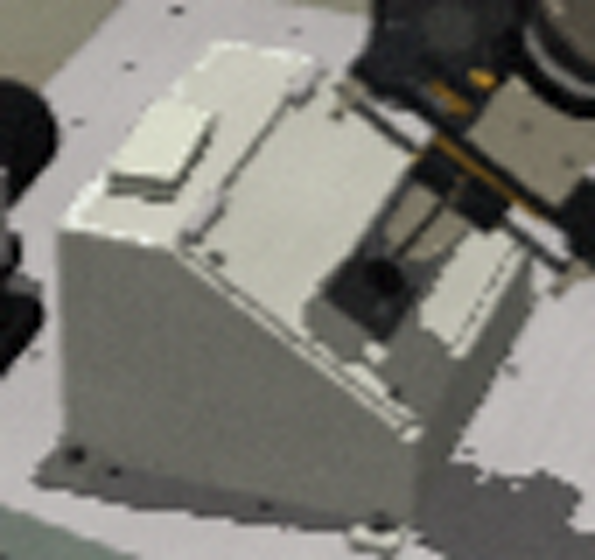

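```bash
python3 -m jog '{"xyz":[[0,0.15,0],[0.1,0.15,-0.1],[0.1,0.1,-0.15],[0,0,0]],"angular":[[0.05,0.05,0.1],[0,0,0],[0,0,0],[0,0,0]]}'; python3 -c "
from h import *
delta(pt(110,46,22),rot(0))
W=camera_params('wrist');print(proj(W,pt(110,46,22)))
im=capture('wrist')[:,:,::-1]
cv2.imwrite('pics/w4.png',cv2.resize(im[140:290,170:340],None,fx=4,fy=4))"
```

```text
time: 3.55
tool_pos: [553.7, -190.7, 138.3]
tcp_rot: [3.138, -0.565, 0.002]
contact_force: [-0.5, 0.5, -0.1]
grip_width: 0.4
t 3.55 tcp [ 553.698 -190.702  138.278] F [-0.511  0.487 -0.129] w 0.4
target [ 556.616 -192.3    125.209] d/20: [ 0.146 -0.08  -0.653] rot/6deg: [0.026 0.043 0.001] j [-0.639  0.35   1.966  0.767  0.475 -1.27 ]
[248.119 228.7  ]
```

View pics/w4.png

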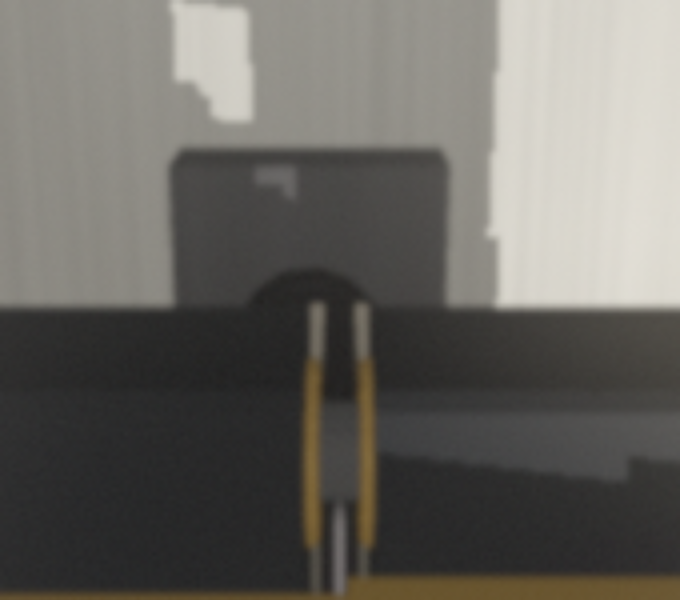

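```bash
python3 -m jog '{"xyz":[[0.1,0.1,-0.2],[0.1,0,-0.2],[0.05,0,-0.1],[0,0,0]],"angular":[[0,0.03,0],[0,0.03,0],[0,0,0],[0,0,0]]}'; python3 -c "
from h import *
delta(pt(110,46,22),rot(0))
W=camera_params('wrist');print(proj(W,pt(110,46,22)),proj(W,bot.get_obs()['tool_pos']))"
```

```text
time: 4.0
tool_pos: [559.2, -188.5, 127.7]
tcp_rot: [3.138, -0.558, 0.002]
contact_force: [-1.6, 0.4, 1.4]
grip_width: 0.6
t 4.0 tcp [ 559.244 -188.532  127.657] F [-1.597  0.379  1.374] w 0.6
target [ 556.616 -192.3    125.209] d/20: [-0.131 -0.188 -0.122] rot/6deg: [ 0.029 -0.019 -0.001] j [-0.625  0.375  1.961  0.776  0.455 -1.274]
[249.287 239.044] [254.751 234.095]
```

```bash
python3 -m jog '{"xyz":[[0.05,-0.07,-0.13],[0.06,0,-0.13]],"angular":[[0,0,0],[0,0,0]]}'; python3 -m jog '{"xyz":[[0.06,0,-0.12]],"angular":[[0,0,0]]}'; python3 -c "
from h import *
delta(pt(110,46,16),rot(0))"
```

```text
time: 4.2
tool_pos: [561.8, -189.4, 122.9]
tcp_rot: [3.139, -0.559, 0.003]
contact_force: [-0.3, 1.5, 3.2]
grip_width: 0.2
time: 4.3
tool_pos: [562.7, -189.5, 121.7]
tcp_rot: [3.138, -0.56, 0.004]
contact_force: [-41.4, 3.1, 46.9]
grip_width: 0.4
t 4.3 tcp [ 562.7   -189.461  121.7  ] F [-41.446   3.06   46.915] w 0.4
target [ 559.803 -192.3    120.126] d/20: [-0.145 -0.142 -0.079] rot/6deg: [ 0.03   0.002 -0.017] j [-0.623  0.39   1.96   0.802  0.444 -1.301]
```

```bash
python3 -m jog '{"xyz":[[-0.2,0,0.35],[-0.5,0,0.8],[-0.5,0,0.8],[-0.5,0,0.8],[-0.5,0,0.8],[0,0,0]],"angular":[[0,0,0],[0,0,0],[0,0,0],[0,0,0],[0,0,0],[0,0,0]]}' -0.1; python3 -c "
from h import *
delta(pt(110,-30,90),rot(0))
im=capture('wrist')[:,:,::-1];cv2.imwrite('pics/w5.png',im)
a=capture('side')[125:205,215:300,::-1]; cv2.imwrite('pics/s5.png',cv2.resize(a,None,fx=7,fy=7,interpolation=cv2.INTER_CUBIC))"
```

```text
time: 4.9
tool_pos: [516.9, -191.1, 194.0]
tcp_rot: [3.135, -0.56, 0.003]
contact_force: [-0.1, -0.1, 0.0]
grip_width: 43.8
t 4.9 tcp [ 516.862 -191.059  193.986] F [-0.12  -0.09   0.049] w 43.8
target [ 520.495 -268.3    182.822] d/20: [ 0.182 -3.862 -0.558] rot/6deg: [ 0.05  -0.004  0.006] j [-0.693  0.206  1.972  0.629  0.607 -1.153]
```

View pics/s5.png

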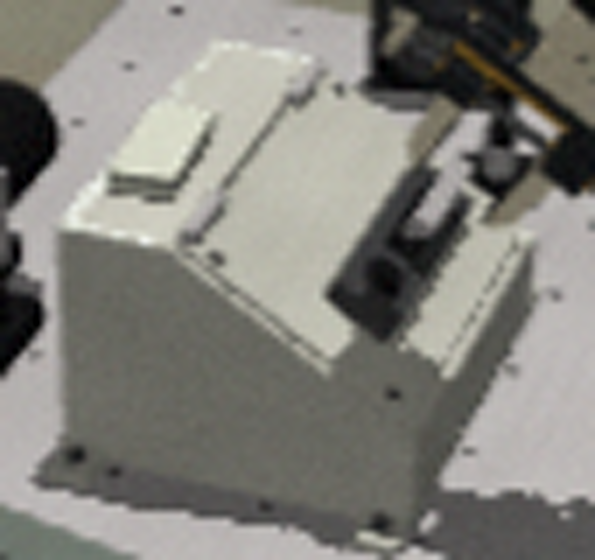

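View pics/w5.png

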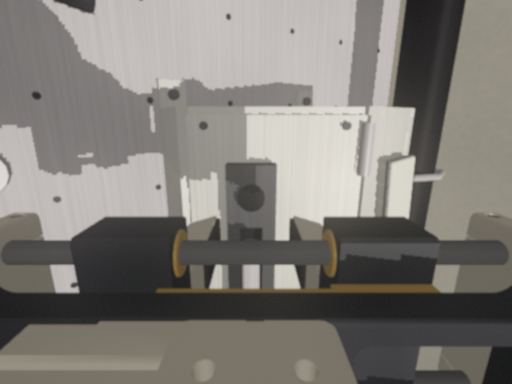

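```bash
python3 -m jog '{"xyz":[[0.05,-0.9,-0.05],[0.05,-0.9,-0.1],[0.05,-0.9,-0.1],[0,-0.8,0],[0,-0.35,0],[0,0,0]],"angular":[[0.05,0,0],[0,0,0],[0,0,0],[0,0,0],[0,0,0],[0,0,0]]}'; python3 -c "
from h import *
delta(pt(110,-30,70),rot(0))
W=camera_params('wrist');print(proj(W,pt(110,-30,40)),proj(W,pt(110,-30+42,46.5)),proj(W,pt(110,46,22)))
im=capture('wrist')[:,:,::-1];cv2.imwrite('pics/w6.png',im)
a=capture('top')[105:215,260:380,::-1]; cv2.imwrite('pics/t6.png',cv2.resize(a,None,fx=5,fy=5,interpolation=cv2.INTER_CUBIC))"
```

```text
time: 5.6
tool_pos: [520.4, -268.8, 180.0]
tcp_rot: [-3.132, -0.551, -0.004]
contact_force: [-0.6, -0.3, -1.0]
grip_width: 50.6
t 5.6 tcp [ 520.446 -268.815  180.044] F [-0.64  -0.326 -1.047] w 50.6
target [ 531.119 -268.3    165.877] d/20: [ 0.534  0.026 -0.708] rot/6deg: [-0.082 -0.081 -0.016] j [-0.827  0.308  1.868  0.662  0.689 -1.287]
[257.089 210.104] [257.073 159.595] [257.04  113.802]
```

View pics/w6.png

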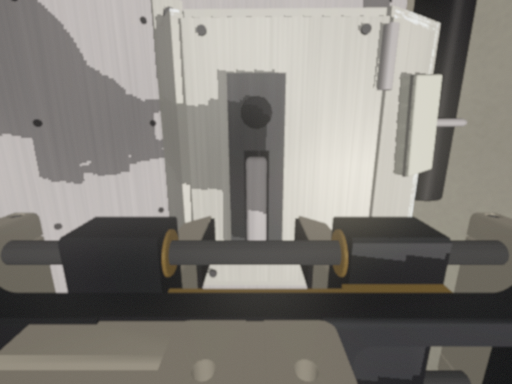

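View pics/t6.png

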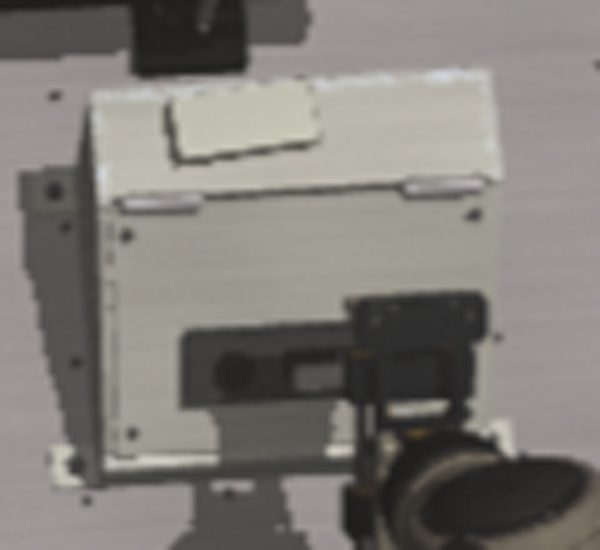

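Run:
```python
from h import *
W=camera_params('wrist');T=camera_params('top');S=camera_params('side')
for h in (16.5,46.5):
  print(h,[proj(W,pt(110+s,12,h)) for s in (-8,8)],(proj(T,pt(110,12,h))-[260,105])*5,(proj(S,pt(110,-30,h))-[215,125])*7)
im=cv2.imread('pics/w6.png');cv2.imwrite('pics/w6z.png',cv2.resize(im[90:250,200:320],None,fx=5,fy=3.7,interpolation=cv2.INTER_CUBIC))
```

```text
16.5 [array([266.333, 156.449]), array([247.807, 156.469])] [280.839 366.763] [417.607 214.705]
46.5 [array([267.7  , 161.044]), array([246.48 , 161.064])] [289.595 381.218] [443.419 184.483]
```

View pics/w6z.png

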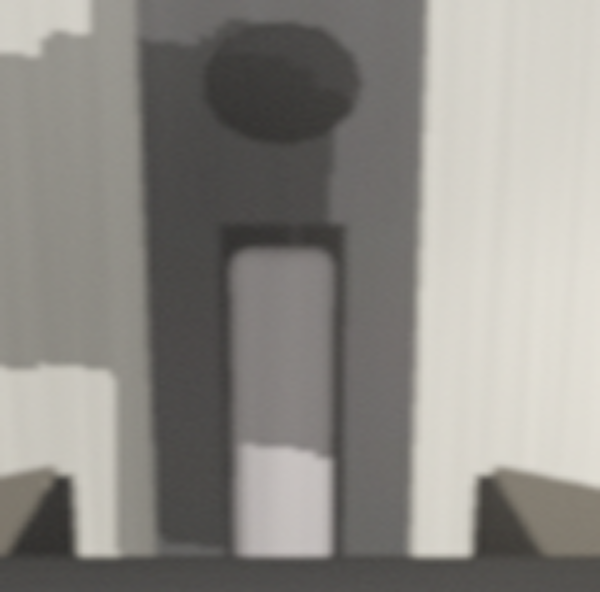

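```bash
python3 -m jog '{"xyz":[[0.4,0.02,-0.6],[0.4,0.06,-0.6],[0.4,0.06,-0.6],[0.2,0.06,-0.3],[0,0,0]],"angular":[[-0.08,-0.08,0],[0,0,0],[0,0,0],[0,0,0],[0,0,0]]}'; python3 -c "
from h import *
delta(pt(110,-29,24),rot(0))"
```

```text
time: 6.2
tool_pos: [550.2, -260.5, 136.3]
tcp_rot: [-3.141, -0.56, 0.005]
contact_force: [-0.2, 0.3, 0.4]
grip_width: 50.6
t 6.2 tcp [ 550.16  -260.479  136.276] F [-0.218  0.277  0.37 ] w 50.6
target [ 555.553 -267.3    126.904] d/20: [ 0.27  -0.341 -0.469] rot/6deg: [-0.008 -0.001 -0.05 ] j [-0.767  0.403  1.878  0.755  0.573 -1.359]
```

```bash
python3 -m jog '{"xyz":[[0.1,-0.2,-0.2],[0.1,-0.1,-0.17],[0,0,0]],"angular":[[0,0,-0.05],[0,0,0],[0,0,0]]}'; python3 -c "
from h import *
delta(pt(110,-29,24),rot(0))"
```

```text
time: 6.5
tool_pos: [554.8, -266.9, 128.6]
tcp_rot: [-3.141, -0.56, -0.0]
contact_force: [-0.5, -0.2, 0.6]
grip_width: 50.6
t 6.5 tcp [ 554.802 -266.9    128.649] F [-0.501 -0.189  0.583] w 50.6
target [ 555.553 -267.3    126.904] d/20: [ 0.038 -0.02  -0.087] rot/6deg: [-0.005  0.003 -0.002] j [-0.769  0.425  1.868  0.768  0.562 -1.372]
```

h ≈ 26. I'll close on the bar here.

```bash
python3 -m jog '{"xyz":[[0,0,0],[0,0,0],[0,0,0],[0,0,0],[0,0,0],[0,0,0],[0,0,0]],"angular":[[0,0,0],[0,0,0],[0,0,0],[0,0,0],[0,0,0],[0,0,0],[0,0,0]]}' 1; python3 -c "
from h import *
delta(pt(110,-29,24),rot(0))
im=capture('wrist')[:,:,::-1];cv2.imwrite('pics/w7.png',im)"
```

```text
time: 7.2
tool_pos: [553.7, -267.6, 129.0]
tcp_rot: [3.141, -0.56, -0.0]
contact_force: [-0.4, -0.0, -0.1]
grip_width: 15.6
t 7.2 tcp [ 553.671 -267.637  128.991] F [-0.409 -0.042 -0.072] w 15.6
target [ 555.553 -267.3    126.904] d/20: [ 0.094  0.017 -0.104] rot/6deg: [ 0.004 -0.003  0.006] j [-0.771  0.424  1.869  0.766  0.562 -1.372]
```

View pics/w7.png

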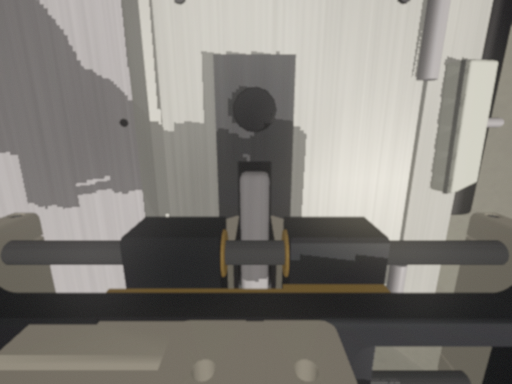

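```bash
python3 -m jog '{"xyz":[[0,0,0],[0,0,0],[0,0,0],[0,0,0],[0,0,0]],"angular":[[-0.32,0,0.51],[-0.32,0,0.51],[-0.32,0,0.51],[-0.32,0,0.51],[-0.32,0,0.51]]}'; python3 -c "
from h import *
delta(pt(110,-30,26),rot(0,1.22)); print(bot.get_obs()['moment'])"
```

```text
time: 7.75
tool_pos: [553.4, -267.6, 128.9]
tcp_rot: [2.943, -0.527, 0.378]
contact_force: [-2.2, -0.7, 0.5]
grip_width: 15.6
t 7.75 tcp [ 553.447 -267.639  128.85 ] F [-2.193 -0.663  0.516] w 15.6
target [ 554.491 -268.3    128.598] d/20: [ 0.052 -0.033 -0.013] rot/6deg: [-4.532  0.001  7.246] j [-0.771  0.424  1.87   0.767  0.562 -1.698]
[-0.034  0.343 -0.12 ]
```

```bash
python3 -m jog '{"xyz":[[0,0,0],[0,0,0],[0,0,0],[0,0,0],[0,0,0],[0,0,0],[0,0,0],[0,0,0]],"angular":[[-0.45,0,0.72],[-0.45,0,0.72],[-0.45,0,0.72],[-0.45,0,0.72],[-0.45,0,0.72],[-0.45,0,0.72],[-0.45,0,0.72],[-0.45,0,0.72]]}'; python3 -c "
from h import *
delta(pt(110,-30,26),rot(0,1.22)); print(bot.get_obs()['moment'])"
```

```text
time: 8.55
tool_pos: [553.0, -268.0, 128.6]
tcp_rot: [2.64, -0.261, 1.13]
contact_force: [-1.2, -1.7, -0.2]
grip_width: 15.9
t 8.55 tcp [ 552.971 -268.018  128.562] F [-1.238 -1.706 -0.179] w 15.9
target [ 554.491 -268.3    128.598] d/20: [ 0.076 -0.014  0.002] rot/6deg: [-0.791 -0.002  1.27 ] j [-0.773  0.424  1.87   0.768  0.562 -2.439]
[ 0.072  0.393 -0.161]
```

```bash
python3 -m jog '{"xyz":[[0.03,0,0],[0,0,0],[0,0,0]],"angular":[[-0.4,0,0.6],[-0.4,0,0.6],[-0.2,0,0.3]]}'; python3 -c "
from h import *
delta(pt(110,-30,26),rot(0,1.22)); print(bot.get_obs()['moment'])"
```

```text
time: 8.85
tool_pos: [553.1, -268.2, 128.2]
tcp_rot: [2.603, -0.158, 1.302]
contact_force: [-1.6, -0.3, -0.0]
grip_width: 15.8
t 8.85 tcp [ 553.071 -268.199  128.15 ] F [-1.647 -0.297 -0.041] w 15.8
target [ 554.491 -268.3    128.598] d/20: [ 0.071 -0.005  0.022] rot/6deg: [ 0.25  -0.005 -0.292] j [-0.77   0.424  1.873  0.768  0.554 -2.634]
[ 0.364  0.352 -0.476]
```

```bash
cat >> h.py <<'E'
def hatch(next_op):
    o=bot.get_obs(); r=o["tool_pos"]-H-[37,0,165]; ang=np.arctan2(r[2],-r[0]); ang0=np.arctan2(-110*np.sin(.56)+26*np.cos(.56),110*np.cos(.56)+26*np.sin(.56))
    z=Ro.from_euler('xyz',o["tcp_rot"]).apply([0,0,-1]); print("op from pos",round(ang-ang0,3),"from tilt",round(np.arctan2(z[0],z[2])+.56,3),"r",np.hypot(r[0],r[2]),np.hypot(110,26),"M",o["moment"])
    delta(pt(110,-30,26,next_op),rot(next_op,1.24))
E
python3 -c "
from h import *
hatch(.25)"
```

```text
op from pos 0.0 from tilt 0.0 r 114.51993846396464 113.03096920755833 M [ 0.364  0.352 -0.476]
t 8.85 tcp [ 553.071 -268.199  128.15 ] F [-1.647 -0.297 -0.041] w 15.8
target [ 548.812 -268.3    156.204] d/20: [-0.213 -0.005  1.403] rot/6deg: [ 0.131  2.383 -0.148] j [-0.77   0.424  1.873  0.768  0.554 -2.634]
```

```bash
python3 -m jog '{"xyz":[[-0.1,0,0.35],[-0.08,0,0.35],[-0.07,0,0.35],[-0.03,0,0.35]],"angular":[[0.1,0.6,-0.1],[0,0.6,0],[0,0.6,0],[0,0.6,0]]}'; python3 -c "
from h import *
hatch(.5)"
```

```text
time: 9.25
tool_pos: [546.7, -268.3, 153.7]
tcp_rot: [2.859, -0.095, 1.251]
contact_force: [5.1, 1.6, -6.9]
grip_width: 15.6
op from pos 0.23 from tilt 0.262 r 115.33148633960191 113.03096920755833 M [ 0.529 -0.667  0.023]
t 9.25 tcp [ 546.721 -268.308  153.725] F [ 5.06   1.628 -6.914] w 15.6
target [ 550.139 -268.3    184.357] d/20: [0.171 0.    1.532] rot/6deg: [0.012 2.27  0.026] j [-0.679  0.431  1.646  0.247  0.844 -2.061]
```

Force ≈ 8.6 N, so the hatch is lifting. I'll keep going.

```bash
python3 -m jog '{"xyz":[[0,0,0.38],[0.02,0,0.38],[0.03,0,0.38],[0.08,0,0.38]],"angular":[[0,0.55,0],[0,0.58,0],[0,0.58,0],[0,0.58,0]]}'; python3 -c "
from h import *
hatch(.75)"
```

```text
time: 9.65
tool_pos: [547.1, -268.1, 180.7]
tcp_rot: [3.104, -0.013, 1.234]
contact_force: [-0.0, -1.4, -8.2]
grip_width: 15.9
op from pos 0.464 from tilt 0.52 r 115.45375564103489 113.03096920755833 M [-0.206 -0.263 -0.169]
t 9.65 tcp [ 547.12  -268.071  180.713] F [-0.024 -1.397 -8.206] w 15.9
target [ 558.39  -268.3    211.307] d/20: [ 0.563 -0.011  1.53 ] rot/6deg: [0.006 2.197 0.058] j [-0.593  0.512  1.384  0.024  1.212 -1.835]
```

```bash
python3 -m jog '{"xyz":[[0.06,0,0.4],[0.1,0,0.4],[0.13,0,0.4],[0.16,0,0.4]],"angular":[[0,0.5,0],[0,0.52,0],[0,0.52,0],[0,0.52,0]]}'; python3 -c "
from h import *
hatch(1.0)"
```

```text
time: 10.05
tool_pos: [554.2, -268.0, 207.7]
tcp_rot: [-2.957, 0.061, 1.237]
contact_force: [-0.5, -2.6, -8.4]
grip_width: 15.5
op from pos 0.706 from tilt 0.754 r 115.43604351842916 113.03096920755833 M [-0.332 -0.405 -0.052]
t 10.05 tcp [ 554.238 -268.05   207.666] F [-0.465 -2.591 -8.38 ] w 15.5
target [ 573.052 -268.3    235.377] d/20: [ 0.941 -0.013  1.386] rot/6deg: [-0.006  2.345  0.085] j [-0.526  0.637  1.103 -0.094  1.571 -1.749]
```

```bash
python3 -m jog '{"xyz":[[0.17,0,0.36],[0.2,0,0.36],[0.22,0,0.34],[0.15,0,0.18],[0,0,0],[0,0,0]],"angular":[[0,0.48,0],[0,0.5,0],[0,0.5,0],[0,0.3,0],[0,0,0],[0,0,0]]}'; python3 -c "
from h import *
hatch(1.0)
cv2.imwrite('pics/s8.png',cv2.resize(capture('side')[90:240,180:340,::-1],None,fx=4,fy=4,interpolation=cv2.INTER_CUBIC))
cv2.imwrite('pics/w8.png',capture('wrist')[:,:,::-1])"
```

```text
time: 10.65
tool_pos: [564.4, -268.0, 226.7]
tcp_rot: [-2.747, 0.126, 1.253]
contact_force: [-2.0, -1.5, 2.3]
grip_width: 15.6
op from pos 0.894 from tilt 0.973 r 115.09738673826018 113.03096920755833 M [ 0.03  -0.132 -0.1  ]
t 10.65 tcp [ 564.365 -268.048  226.743] F [-2.043 -1.532  2.261] w 15.6
target [ 573.052 -268.3    235.377] d/20: [ 0.434 -0.013  0.432] rot/6deg: [-0.046  0.254  0.131] j [-0.476  0.796  0.808 -0.187  1.908 -1.733]
```

View pics/s8.png

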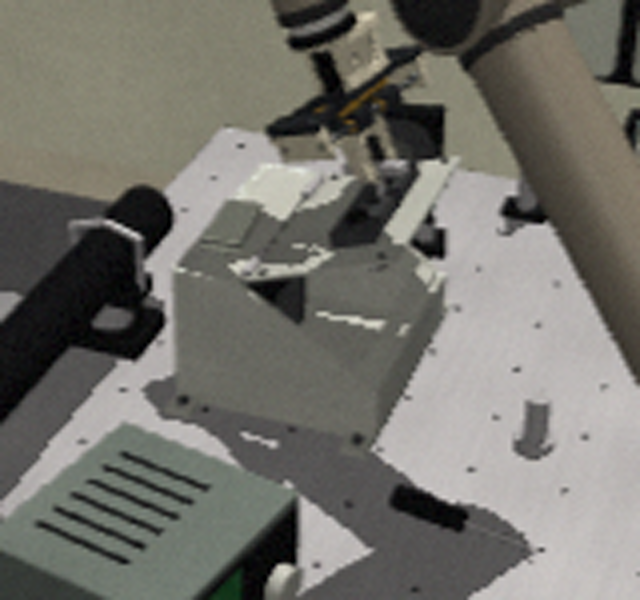

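View pics/w8.png

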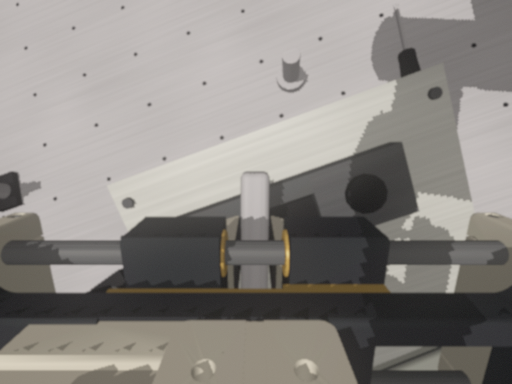

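```bash
python3 -m jog '{"xyz":[[0,0,0],[0,0,0],[0,0,0],[0,0,0],[0,0,0],[0,0,0]],"angular":[[0,0,0],[0,0,0],[0,0,0],[0,0,0],[0,0,0],[0,0,0]]}' -0.1;  python3 -m jog '{"xyz":[[0.2,0,0.4],[0.32,0,0.73],[0.32,0,0.73],[0.32,0,0.73],[0.32,0,0.73],[0.1,0,0.9],[-0.3,0,0.9],[-0.5,0,0.7],[-0.5,0,0.5],[0,0,0]],"angular":[[0,0,0],[0,0,0],[0,0,0],[0,0,0],[0,0,0],[0,0,0],[0,0,0],[0,0,0],[0,0,0],[0,0,0]]}'; python3 -c "
from h import *
cv2.imwrite('pics/w9.png',capture('wrist')[:,:,::-1])"
```

```text
time: 11.35
tool_pos: [565.3, -267.4, 227.3]
tcp_rot: [-2.752, 0.124, 1.253]
contact_force: [-0.5, 0.5, 0.5]
grip_width: 50.4
time: 12.35
tool_pos: [569.7, -266.7, 357.0]
tcp_rot: [-2.749, 0.123, 1.254]
contact_force: [-0.1, 0.5, -0.1]
grip_width: 50.7
```

View pics/w9.png

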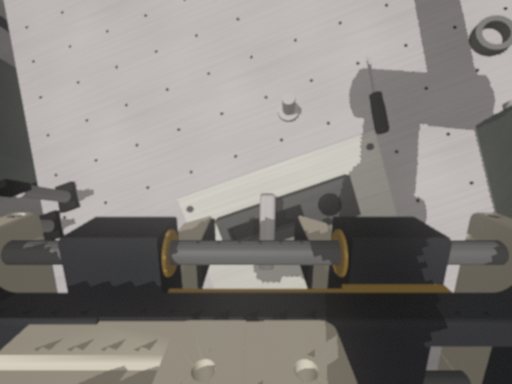

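```bash
python3 -m jog '{"xyz":[[-0.9,0,0.3],[-0.9,0,0.3],[-0.9,0,0],[-0.9,0,0],[-0.9,0,0],[-0.9,0,0],[-0.9,0,0],[-0.5,0,0],[0,0,0],[0,0,0]],"angular":[[0,0,0],[0,-0.3,0],[0,-0.3,0],[0,-0.3,0],[0,-0.3,0],[0,-0.3,0],[0,-0.3,0],[0,0,0],[0,0,0],[0,0,0]]}'; python3 -c "
from h import *
print(bot.get_obs()['contact_force'])
cv2.imwrite('pics/s10.png',cv2.resize(capture('side')[90:240,180:340,::-1],None,fx=4,fy=4,interpolation=cv2.INTER_CUBIC))
cv2.imwrite('pics/t10.png',capture('top')[:,:,::-1])
S=camera_params('side')
for op in (.8,.9,1.0): print(op,[(proj(S,pt(172,y,0,op))-[180,90])*4 for y in (122,-122)])
"
```

```text
time: 13.4
tool_pos: [426.5, -263.5, 357.7]
tcp_rot: [-2.92, 0.056, 1.239]
contact_force: [-0.2, 1.4, 0.0]
grip_width: 50.6
[-0.181  1.427  0.021]
0.8 [array([397.049, 273.981]), array([463.084, 167.797])]
0.9 [array([393.09 , 258.775]), array([459.831, 153.66 ])]
1.0 [array([387.504, 243.614]), array([455.095, 139.616])]
```

View pics/s10.png

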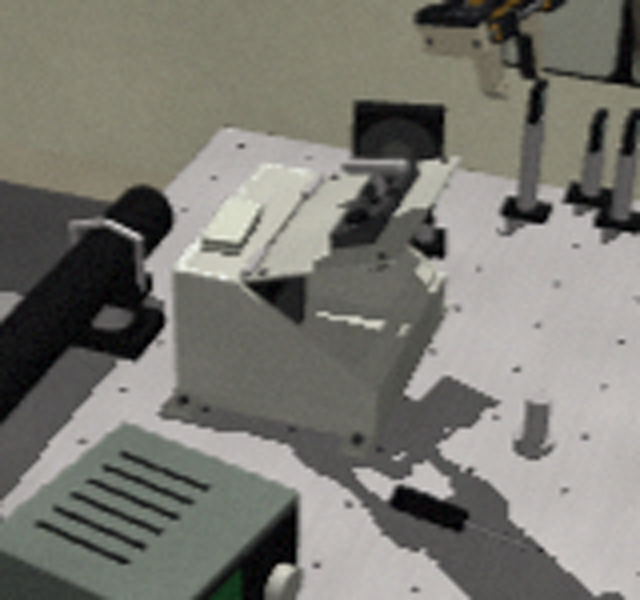

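View pics/t10.png

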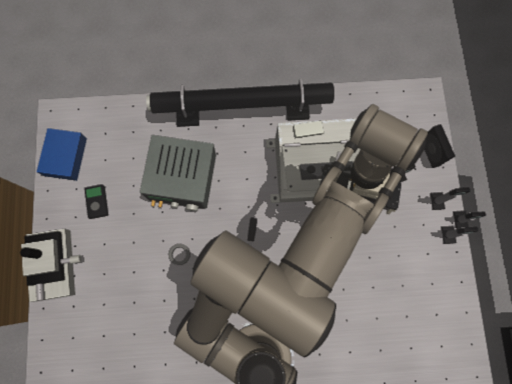

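```bash
python3 -c "
from plant import bot
print(bot.close_job())"
```

```text
the job is handed in; nothing more can be done
None
```

The hatch is open and the job is handed in at about 13.5 s of the 48 s. The hand-in reported no verdict.

- **Release:** I pushed the button with closed fingers and the T-handle popped out. The bar's width in the wrist picture was 21.2 px, against 21.2 px expected popped and 18.5 px flush.
- **Turn:** I gripped the bar and turned it counter-clockwise to its stop. The tool turned about 1.26 rad, and the moment about the handle axis rose to about 0.6 N m there.
- **Swing:** I lifted the hatch with about 8–9 N, let go and backed the arm clear.

**Last checks:**
- In the final side picture the hatch's free corner fits an opening of about 0.88 rad, past level (0.56) and short of the stop (1.2). The hatch stayed up after I let go.
- The lens case, post, screwdriver, tape and meter look unmoved. In the final top picture the arm partly hides the mount, so I checked it only in the side view.
- The arm was clear, with about 1 N on the wrist sensor.

**What disagreed or went less well:**
- Pressing the button bottomed out with a brief force of about 62 N, from the fingertips pressing on the button and bezel. That is under the 120 N wrist limit. I took the 40 N limit to cover the arm and gripper body only, not the fingertips.
- The top and wrist cameras disagreed by about 4–6 mm on the button's y position. I aimed between them, nearer the wrist camera.
- At the end of the swing, the opening came out as 0.89 rad from tool position but 0.97 rad from tool tilt.

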